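# Bring a syringe pump into drive

## Task

Get the syringe pump ready to run. With the lever still leaning to the front (free), push the black carriage along its rods until it has slid the syringe fully home, its flange against the holder plate; then push the carriage's lever back past the first click (hand feed) to its rear stop (drive). Only push, with the fingertips or the outside of the fingers: lift nothing, leave carriage and syringe home, and leave the other things on the bench where they are.

Things in the scene. Friction and masses are not known exactly. Their poses are not given: they have to be found in the camera images.
- holder_face (a point): On the fixed white syringe pump (142 x 280 mm, deck 46 mm high): centre of the U-notch in the grey flange-holder plate, on its -y face, 78 mm above the bench. Axes: y along the rods, the way to push the carriage; -x to the pump's front. Pump spans y -160 to +120 mm from here. +y side: cradle, syringe, clamp (knob 114 mm high); -y side: carriage on rods (62 mm high), end bracket (68 mm high).
- carriage (a joint): slide of the black carriage along the rods, m; 0 at the drive end, grows towards the syringe. Takes about 3 N to slide and stays where it is left. At 0.070 it has the syringe fully home and stops hard.
- carriage_back (a point): centre of the black carriage's flat rear (-y) face, 80 mm above the bench; push here towards +y. The face is 64 mm wide across x and spans heights 54 to 84 mm, with a 41 mm wide round cheek above it up to 100 mm. The carriage is 38 mm long along y. Axes as the pump's.
- carriage_front (a point): point of the carriage's front (+y) face that meets the syringe's thumb rest, 78 mm above the bench
- syringe_flange (a point): centre of the face of the syringe's finger flange (24 mm wide, 4 mm thick) that must come against the holder plate; home when its y in the frame of holder_face is 0 (negative before). The syringe (120 mm long, barrel 16 mm thick, 30 g) lies loose in the cradle under the clamp arm and starts 4 to 12 mm short of home.
- syringe_thumb (a point): centre of the outer face of the syringe's thumb rest (22 mm disc), which faces the carriage; 40 mm behind the flange face. Lies on the syringe's axis, 78 mm above the bench.
- lever (a joint): lever on the carriage, rad: 0 = free, leaning 0.5 rad to the front (-x); 0.5 = first click, upright; 1.0 = rear stop (drive), leaning 0.5 rad to the back (+x). A sprung roller holds it in each place; leaving the first and the second takes about 0.4 N m (5 to 10 N, by the height of the push). It stays in its place when released.
- lever_bar (a point): centre of the lever's black cross-bar (42 mm long along y, 12 mm thick) at the end of an 8 mm thick polished steel stalk, 66 mm from the pivot; 138 mm above the bench at 0 and 1.0, 146 mm when upright. The lever swings in the x-z plane of the pump.
- lever_pivot (a point): pivot of the lever, 80 mm above the bench; its axis is along y
- beaker: small 100 ml glass beaker, 56 x 64 x 70 mm, standing behind the pump; origin at the centre of its underside; leave it alone
- marker: marker pen, 135 mm long, 15 mm high, lying in front of the pump; leave it alone
- timer: white bench timer, 70 x 62 x 21 mm, at the pump's front right corner; leave it alone
- caliper: digital caliper, 62 x 210 x 12 mm, in front of the sink; leave it alone
- tray: small white open tray, 48 x 86 x 40 mm, in front of the pump's left end; leave it alone
- screwdriver: screwdriver, 170 mm long, 27 mm high, lying in front of the sink; leave it alone

How it is judged:
By the outcome, as a careful person would: the job done as asked, in the order asked, and still so for the second after the job is handed in, with the robot touching nothing.
It also fails if it takes over 48 s, if anything falls off the work surface, if the arm or the gripper's body presses on something with over 40 N, if the wrist force passes 120 N, or if a joint passes its speed limit or range.

## Robot

A 6-joint arm with a two-finger parallel gripper is mounted at the origin on a cart in front of the work surface, level with it; the furniture and walls round the work are solid. World frame = base frame: x ahead of the robot, y to its left, z up, the work surface at z = 0. Lengths are in m, angles in degrees, forces in N, time in s.
With the tool pointing down it reaches from about 0.35 to 0.8 m from the base axis. Payload 7.3 kg.
Tool frame: the origin (TCP) lies at the very end of the fingers, on their centre line; the grasp point (between the pads) lies 19 mm behind it; z points along the fingers, y is the line along which they close (so a half turn about z gives the same grasp; the last joint's range is limited). The gripper opens to 85 mm and grips with 20 to 120 N. Pads are 22 mm wide; open, the fingers measure 114 mm over their backs; the gripper's body (76 mm by 85 mm) begins 54 mm behind the grasp point. The pads swing forward as they close: fully open they stand 13 mm farther back than shut.
Start: joints at [63.77, 19.595, 87.324, -0, 73.075, -8.365], TCP at [0.161, 0.5, 0.231] pointing down, gripper open.
Joint ranges: [-145.02, 145.02], [-44.19, 115.74], [2.07, 154.8], [-57.11, 237.11], [16.16, 152.29], [-177.93, 177.93]. Speed limits (degrees/s): [147.25, 147.25, 180, 180, 180, 180].

## Interface

Orientations are given as [roll, pitch, yaw] about the fixed x, y, z axes, in that order (R = Rz(yaw) Ry(pitch) Rx(roll)).
In Python, from workcell import robot gives the robot as it stands. The module is installed in compiled form; this text tells all that it offers.
- The arm moves only by the tool move_arm, never from a script. Its argument "motion" is a list that holds one entry, the list of rows, each a list of 6 numbers: the shift along the tool's x, y, z in mm, then the turn, a rotation vector about the tool's x, y, z in rad. A call has 1 to 8 rows; each row shifts and turns the commanded pose from where the row before left it, along the tool's axes as they then stand; what a row does not reach is not made up. A row lasts 1/12 s, in which the tool goes at most 41.7 mm and 7.16 degrees, less where a joint would pass 70% of its speed; a pose out of reach is approached as far as the arm can. A call is refused whole if a number of a shift passes 41.7 or a number of a turn 0.125, either way. A call with a gripper value outside its range is refused whole. "claw" is the finger opening in mm, from 0 to 85.4, set as the call begins (left out, the last holds). The fingers move at their own pace and stop on an object; "force" is the grip in N (left out, the last holds). Time passes only in rows, so rows that do not move let the fingers close. It gives the time, the measured TCP pose, the force, the opening and the grip force at its end, in the units of the state.
- robot.get_state(): the state, without advancing time (a new reading comes with each control period).
- robot.snapshot(name): name is "scene" or "top" or "wrist"; returns the picture (420x560x3 uint8, blue, green, red); there is no depth.
- robot.get_calibration(name): a dict with "intrinsics" (3x3 intrinsics, pixels), "distortion" ([k1, k2, p1, p2, k3] as OpenCV has them; the pictures are not rectified), "view" (4x4, takes a point from world to camera coordinates). Camera axes: x right, y down, z forward; pixel columns grow to the right and rows downward; lengths in m; the calibration is good to about 2 mm. A picture is of the moment at which its call begins: read the wrist's pose just before it. get_calibration takes no time and is no camera call; for the wrist camera it gives the pose at the moment of the call.
- robot.job_done(): hands the job in; it is judged then, once.
Trained networks look in the newest picture that a camera, given by its name, has taken for a name from the list of things; names that differ only in an ending like _2 or _b are one class to them, and where a whole thing is asked for, a point or a joint stands for the part that bears it (a point fixed in the world has none). Each returns a list of dicts, best first, with "confidence" (0 to 1); they miss things now and then, are a little off and sometimes report something else, mostly with a low value. They report only what shows in the picture. A call takes as long as a camera call.
- robot.search_frame(camera, thing): "location" ([column, row] in pixels, amid what is visible of it).
- robot.spot_point(camera, thing): "location" ([column, row] in pixels: a listed point, or the origin of a listed thing).
The state is a dict: "time": time; "qpos": joint angles; "joint_velocities": joint speeds; "joint_torque": joint torques, N m; "position": TCP position; "orientation": TCP orientation; "wrist_force": force on the tool from outside, world axes, zero at the start; "wrist_torque": the same for the moment, N m; "opening": opening from 0.0 (shut) to 1.0 (fully open); "finger_force": force on a finger pad.
Only numpy, scipy, OpenCV 4.12 (cv2) and the standard library are available. Lean on these libraries where they do the work, as an engineer would, in place of code of your own. Each camera call takes 0.05 s, during which the arm holds its last target. There are 200 camera calls.

## Working session

There is one attempt and no reset: what is moved stays moved. The work goes in short steps, Python scripts to look and compute and a tool call to move; the robot and the scene stay as the last step left them, time stands still between calls to the robot, and variables do not carry over. Pictures are saved under pics/ and viewed, at most 10 in all, crops included, and the job is handed in when it is done.

Besides the shell and the picture viewer there is one more tool, called after "Emit:" as name(argument=value, ...) on one line, values as JSON. move_arm: Moves the arm, as the interface text tells. Its arguments: {"type":"object","properties":{"motion":{"type":"array","items":{"type":"array","items":{"type":"array","items":{"type":"number"}}}},"claw":{"type":"number"},"force":{"type":"number"}},"required":["motion"]}

```bash
mkdir -p pics
cat > h.py <<'E'
import numpy as np, cv2
from scipy.optimize import least_squares
from workcell import robot
def ray(cam,px,cal=None):
    c=cal or robot.get_calibration(cam); K=np.array(c["intrinsics"]);V=np.array(c["view"])
    p=cv2.undistortPoints(np.array([[px]],float),K,np.array(c["distortion"],float))[0,0]
    R=V[:3,:3];o=-R.T@V[:3,3];d=R.T@np.array([p[0],p[1],1]);return o,d/np.linalg.norm(d)
def atz(cam,px,z):
    o,d=ray(cam,px);return o+d*(z-o[2])/d[2]
def tri(rs):
    A=sum(np.eye(3)-np.outer(d,d) for o,d in rs);b=sum((np.eye(3)-np.outer(d,d))@o for o,d in rs)
    x=np.linalg.solve(A,b);return x,[np.linalg.norm(np.cross(x-o,d)) for o,d in rs]
E
python3 - <<'E'
from h import *
np.set_printoptions(precision=4,suppress=True)
Z=dict(holder_face=.078,carriage_back=.08,carriage_front=.078,syringe_flange=.078,syringe_thumb=.078,lever_bar=.138,lever_pivot=.08)
for c in("scene","top"):
    cv2.imwrite(f"pics/{c}0.png",robot.snapshot(c))
    for t in Z:
        for r in robot.spot_point(c,t)[:2]: print(c,t,np.round(r["location"],1),round(r["confidence"],2),atz(c,r["location"],Z[t]))
s=robot.get_state();print(s["time"],s["position"],s["orientation"])
E
```

```text
scene holder_face [194.3 190.7] 0.59 [0.6101 0.1955 0.078 ]
scene holder_face [235.1 194.3] 0.44 [0.6539 0.0722 0.078 ]
scene carriage_back [220.1 191.6] 0.73 [0.6418 0.1196 0.08  ]
scene carriage_back [239.2 196.1] 0.65 [0.6496 0.0546 0.08  ]
scene carriage_front [224.1 194.1] 0.8 [0.6388 0.103  0.078 ]
scene carriage_front [369.6 327.3] 0.48 [ 0.3558 -0.4772  0.078 ]
scene syringe_flange [197.4 190.9] 0.64 [0.6138 0.1862 0.078 ]
scene syringe_thumb [206.8 193.9] 0.51 [0.6144 0.1512 0.078 ]
scene lever_bar [230.9 180.9] 0.69 [0.6382 0.074  0.138 ]
scene lever_pivot [289.7 299.1] 0.72 [ 0.3453 -0.2735  0.08  ]
scene lever_pivot [156.5 229.7] 0.66 [0.4017 0.1805 0.08  ]
top holder_face [162.5 202.8] 0.84 [0.6149 0.1981 0.078 ]
top holder_face [239.  229.2] 0.24 [ 0.5386 -0.0069  0.078 ]
top carriage_back [212.3 180.8] 0.79 [0.6713 0.0631 0.08  ]
top carriage_front [200.1 188.6] 0.69 [0.6511 0.0966 0.078 ]
top syringe_flange [166.5 197.1] 0.66 [0.6301 0.1874 0.078 ]
top syringe_thumb [182.8 196. ] 0.65 [0.632  0.1434 0.078 ]
top lever_bar [206.3 194.6] 0.43 [0.6261 0.0714 0.138 ]
top lever_pivot [177.1 167.7] 0.52 [0.7095 0.1581 0.08  ]
top lever_pivot [240.3 227.1] 0.19 [ 0.544  -0.0106  0.08  ]
0.8 [0.1611 0.4997 0.2313] [179.9931   0.0015 162.1331]
```

Run:
```python
import cv2
a=cv2.imread("pics/top0.png");b=cv2.imread("pics/scene0.png")
cv2.imwrite("pics/top0c.png",cv2.resize(a[120:285,100:320],(800,600),interpolation=2))
cv2.imwrite("pics/scene0c.png",cv2.resize(b[110:290,120:360],(800,600),interpolation=2))
```

```text
(no output)
```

View pics/top0c.png

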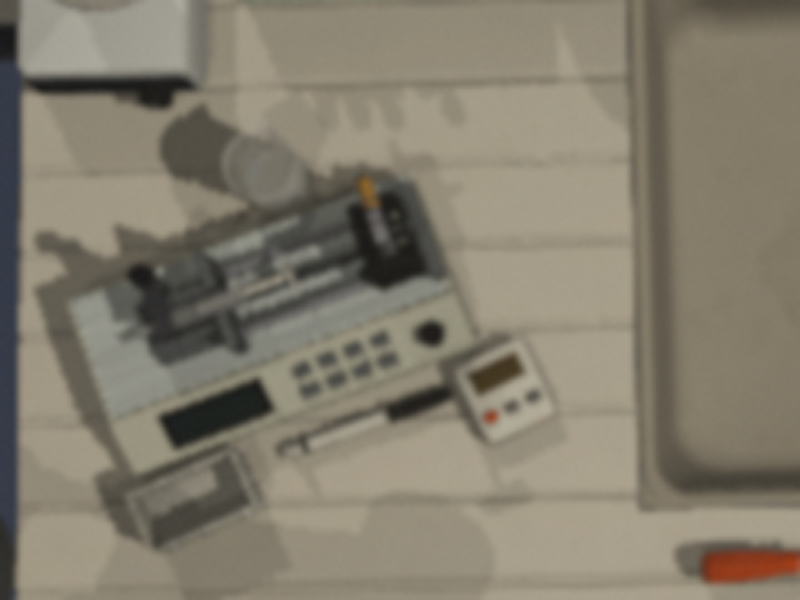

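View pics/scene0c.png

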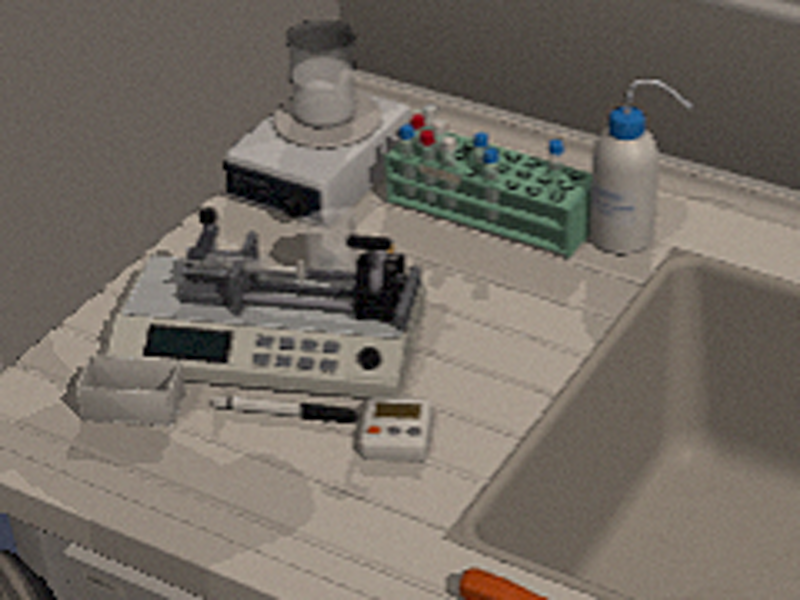

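The top view shows the pump with its +y axis to the image's left and about 21° turned. The carriage is at crop (390,240), the holder near (220,320) and the timer at (500,385). In the scene view the lever bar is at crop (370,242) and the carriage sits close to the end bracket.

```bash
cat >> h.py <<'E'
def model(v):
    x,y,a,s,f=v;R=np.array([[np.cos(a),-np.sin(a)],[np.sin(a),np.cos(a)]])
    # home: thumb at y=-40 = carriage front; s=.07
    cf=-.040-(.070-s);P=dict(holder_face=(0,0,.078),carriage_back=(0,cf-.038,.08),carriage_front=(0,cf,.078),
     syringe_flange=(0,f,.078),syringe_thumb=(0,f-.04,.078),lever_bar=(-.0316,cf-.019,.138))
    return {k:np.r_[R@p[:2]+[x,y],p[2]] for k,p in P.items()}
def fit(obs,v0):
    # obs: (cal,thing,px,conf)
    def res(v):
        M=model(v);r=[]
        for c,t,px,w in obs:
            q,_=cv2.projectPoints(M[t].reshape(1,1,3),cv2.Rodrigues(np.array(c["view"])[:3,:3])[0],np.array(c["view"])[:3,3],np.array(c["intrinsics"]),np.array(c["distortion"],float))
            r+=list((q.ravel()-px)*w)
        return r
    return least_squares(res,v0,loss="soft_l1",f_scale=2.)
T=["holder_face","carriage_back","carriage_front","syringe_flange","syringe_thumb","lever_bar"]
def look(c):
    cal=robot.get_calibration(c);im=robot.snapshot(c);o=[]
    for t in T:
        o+=[(cal,t,r["location"],r["confidence"]) for r in robot.spot_point(c,t)[:1] if r["confidence"]>.3]
    return im,o
E
python3 - <<'E'
from h import *
np.set_printoptions(precision=4,suppress=True)
o=[]
for c in("scene","top"): o+=look(c)[1]
r=fit(o,[.613,.197,.37,.02,-.008]);print(r.x,np.degrees(r.x[2]));print(np.round(np.reshape(r.fun,(-1,2)),1).tolist())
for k,p in model(r.x).items(): print(k,p)
c=robot.get_calibration("wrist");V=np.array(c["view"]);s=robot.get_state()
from scipy.spatial.transform import Rotation as Ro
Rt=Ro.from_euler("xyz",s["orientation"],degrees=True).as_matrix()
Cw=np.linalg.inv(V);print("cam in tool",Rt.T@(Cw[:3,3]-s["position"]));print(Rt.T@Cw[:3,:3]);print(c["intrinsics"])
E
```

```text
[ 0.6037  0.2087  0.3981 -0.0089 -0.0247] 22.80963747854646
[[-1.2, 1.7], [0.7, -0.1], [2.6, -2.0], [0.5, 2.0], [1.1, -1.8], [-1.1, 1.1], [0.3, -35.3], [-0.1, 0.5], [-1.5, 0.3], [-0.1, 3.0], [-0.6, 0.4], [-0.2, 0.2]]
holder_face [0.6037 0.2087 0.078 ]
carriage_back [0.6645 0.064  0.08  ]
carriage_front [0.6498 0.099  0.078 ]
syringe_flange [0.6133 0.1859 0.078 ]
syringe_thumb [0.6288 0.1491 0.078 ]
lever_bar [0.628  0.0693 0.138 ]
cam in tool [ 0.0689  0.0001 -0.1438]
[[-0.0013 -0.963  -0.2697]
 [ 1.     -0.0012 -0.0004]
 [ 0.0001 -0.2697  0.963 ]]
[[367.3215   0.     278.3447]
 [  0.     367.3215 210.4071]
 [  0.       0.       1.    ]]
```

Emit:
move_arm(motion=[[[0,0,0,0,0,0.109],[0,0,0,0,0,0.109],[0,0,0,0,0,0.109],[0,0,0,0,0,0.109],[0,0,0,0,0,0.109],[0,0,0,0,0,0.109],[0,0,0,0,0,0.109],[0,0,0,0,0,0.109]]], claw=0)

```text
time: 2.17
position: [0.1611, 0.4997, 0.2313]
orientation: [180.0, -0.0, 111.9]
wrist_force: [-0.0, 0.2, -0.4]
opening: 0.004
finger_force: 0.0
```

Emit:
move_arm(motion=[[[-32,18,0,0,0,0],[-32,18,0,0,0,0],[-32,18,0,0,0,0],[-32,18,0,0,0,0],[-32,18,0,0,0,0],[-32,18,0,0,0,0],[-32,18,0,0,0,0],[-32,18,0,0,0,0]]])

```text
time: 2.83
position: [0.3922, 0.3157, 0.2315]
orientation: [180.0, -0.0, 112.2]
wrist_force: [0.6, 1.8, 0.5]
opening: -0.002
finger_force: 0.0
```

Emit:
move_arm(motion=[[[-32,18,0,0,0,0],[-32,18,0,0,0,0],[-32,18,0,0,0,0],[-32,18,0,0,0,0],[-32,18,0,0,0,0],[-32,18,0,0,0,0],[-32,18,0,0,0,0],[0,0,0,0,0,0]]])

```text
time: 3.5
position: [0.5964, 0.1523, 0.2303]
orientation: [179.9, 0.1, 111.9]
wrist_force: [-1.4, -0.2, -0.7]
opening: 0.003
finger_force: 0.0
```

```bash
cat > w.py <<'E'
import sys
from h import *
np.set_printoptions(precision=4,suppress=True)
im,o=look("wrist");cv2.imwrite(f"pics/{sys.argv[1]}.png",im)
for q in o: print(q[1],np.round(q[2]),round(q[3],2))
r=fit(o,[.61,.20,.39,.0,-.01]);print(r.x,np.degrees(r.x[2]));print(np.round(np.reshape(r.fun,(-1,2)),1).tolist())
for k,p in model(r.x).items(): print(k,p)
s=robot.get_state();print(s["time"],s["position"],s["orientation"],s["qpos"])
E
python3 w.py w1
```

```text
holder_face [328. 143.] 0.68
carriage_back [311. 308.] 0.88
carriage_front [317. 272.] 0.88
syringe_flange [325. 164.] 0.8
syringe_thumb [319. 210.] 0.92
[ 0.6166  0.2048  0.323  -0.0009 -0.0162] 18.505003737577407
[[-0.5, -0.0], [0.7, 1.1], [-2.1, -1.1], [0.2, -0.5], [1.2, 0.6]]
holder_face [0.6166 0.2048 0.078 ]
carriage_back [0.6639 0.0636 0.08  ]
carriage_front [0.6518 0.0997 0.078 ]
syringe_flange [0.6218 0.1895 0.078 ]
syringe_thumb [0.6344 0.1515 0.078 ]
lever_bar [0.6279 0.0716 0.138 ]
3.85 [0.5914 0.1583 0.2317] [179.9848  -0.0091 112.2715] [  7.8055  28.8855  72.5633   0.0128  78.5387 -14.4685]
```

View pics/w1.png

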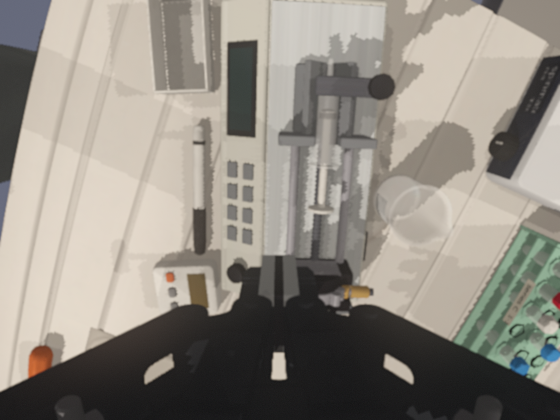

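The wrist view shows the holder plate at (328,140), the thumb rest at (320,210), and the pump's rear deck edge running from (385,0) to (365,260). The fingers hide most of the carriage at (310,290), and the beaker stands at (415,210).

Run:
```python
from h import *
np.set_printoptions(precision=4,suppress=True)
im=cv2.imread("pics/w1.png");g=cv2.cvtColor(im,cv2.COLOR_BGR2GRAY)
for l in cv2.createLineSegmentDetector().detect(cv2.GaussianBlur(g,(3,3),0))[0][:,0]:
    if np.hypot(*(l[:2]-l[2:]))<55 or abs(l[0]-l[2])>25 or not 210<l[0]<400: continue
    for z in(.046,.062):
        a,b=atz("wrist",l[:2],z),atz("wrist",l[2:],z);d=b-a
        if d[1]<0:d=-d
        print(l.round(),z,"yaw",round(np.degrees(np.arctan2(-d[0],d[1])),2),a[:2])
```

```text
[257.  39. 255. 137.] 0.046 yaw 20.06 [0.5271 0.2674]
[257.  39. 255. 137.] 0.062 yaw 20.06 [0.5289 0.2652]
[226. 133. 227.  43.] 0.046 yaw 20.12 [0.5304 0.1846]
[226. 133. 227.  43.] 0.062 yaw 20.12 [0.5321 0.1864]
[335. 256. 341. 181.] 0.046 yaw 19.91 [0.6674 0.1149]
[335. 256. 341. 181.] 0.062 yaw 19.91 [0.6624 0.1201]
[221.   1. 220.  89.] 0.046 yaw 20.06 [0.488  0.2847]
[221.   1. 220.  89.] 0.062 yaw 20.06 [0.4918 0.2817]
[365. 218. 373. 150.] 0.046 yaw 19.62 [0.6785 0.1603]
[365. 218. 373. 150.] 0.062 yaw 19.62 [0.673  0.1633]
[271.   1. 266. 162.] 0.046 yaw 19.89 [0.5265 0.3   ]
[271.   1. 266. 162.] 0.062 yaw 19.89 [0.5284 0.2962]
[285. 252. 290. 148.] 0.046 yaw 19.72 [0.6211 0.1   ]
[285. 252. 290. 148.] 0.062 yaw 19.72 [0.6184 0.106 ]
[261. 197. 267.   1.] 0.046 yaw 19.93 [0.58   0.1422]
[261. 197. 267.   1.] 0.062 yaw 19.93 [0.5793 0.1461]
[292. 249. 296. 147.] 0.046 yaw 20.7 [0.6268 0.1052]
[292. 249. 296. 147.] 0.062 yaw 20.7 [0.6238 0.1109]
[309. 124. 310.  62.] 0.046 yaw 22.19 [0.5948 0.219 ]
[309. 124. 310.  62.] 0.062 yaw 22.19 [0.5934 0.2192]
```

Emit:
move_arm(motion=[[[0,0,0,0,0,0.039],[-30,8,0,0,0,0],[-30,8,0,0,0,0],[-30,8,0,0,0,0],[-30,8,0,0,0,0],[-30,8,0,0,0,0],[0,0,0,0,0.109,0],[0,0,0,0,0.109,0]]])

```text
time: 4.52
position: [0.6812, 0.0309, 0.2325]
orientation: [179.9, -12.7, 110.1]
wrist_force: [-1.0, 0.1, -0.2]
opening: -0.008
finger_force: 0.0
```

Emit:
move_arm(motion=[[[0,0,0,0,0.109,0],[0,0,0,0,0.109,0],[0,0,0,0,0,0]]])

```text
time: 4.77
position: [0.6808, 0.027, 0.2288]
orientation: [-179.8, -25.3, 109.6]
wrist_force: [0.6, -0.7, -0.7]
opening: 0.003
finger_force: 0.0
```

```bash
sed -i 's/\.39,\.0,-\.01\]/.349,.0,-.01]/' w.py; python3 w.py w2
```

```text
holder_face [277.  66.] 0.75
carriage_back [274. 221.] 0.9
carriage_front [277. 181.] 0.76
syringe_flange [278.  83.] 0.9
syringe_thumb [278. 122.] 0.76
lever_bar [232. 187.] 0.76
[ 0.6153  0.206   0.3342 -0.0005 -0.0172] 19.147678991479612
[[0.5, 0.0], [1.9, 2.2], [-0.3, -0.5], [-0.0, -0.6], [-0.9, 0.6], [-0.9, -1.3]]
holder_face [0.6153 0.206  0.078 ]
carriage_back [0.664  0.0658 0.08  ]
carriage_front [0.6516 0.1017 0.078 ]
syringe_flange [0.621  0.1898 0.078 ]
syringe_thumb [0.6341 0.152  0.078 ]
lever_bar [0.6279 0.0733 0.138 ]
5.1167 [0.6808 0.0315 0.2325] [179.9115 -24.8632 110.1127] [-13.2576  43.9947  49.5911  20.9381  99.9497 -32.1673]
```

View pics/w2.png

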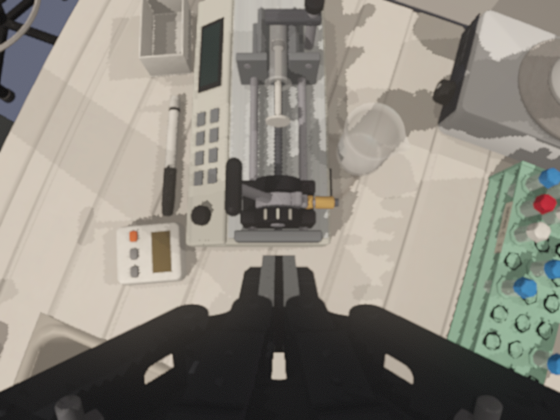

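The view shows the fingers (column 279) in line with the carriage (277,205). The lever bar is clear at (233,187), leaning to the front, and the end bracket is at row 236. I'll descend behind the carriage.

Emit:
move_arm(motion=[[[-9.3,0,20,0,0,0],[-9.3,0,20,0,0,0],[-9.3,0,20,0,0,0],[-9.3,0,20,0,0,0],[-9.3,0,20,0,0,0],[-9.3,0,20,0,0,0],[-9.3,0,20,0,0,0],[0,0,0,0,0,0]]])

```text
time: 5.78
position: [0.6785, 0.0312, 0.0727]
orientation: [-179.6, -25.1, 109.9]
wrist_force: [-0.7, -0.2, -0.1]
opening: 0.0
finger_force: 0.0
```

Emit:
move_arm(motion=[[[5,0,2.3,0,0,0],[5,0,2.3,0,0,0],[4,0,1.8,0,0,0],[0,0,0,0,0,0]]])

```text
time: 6.12
position: [0.6761, 0.0457, 0.0791]
orientation: [179.8, -24.9, 110.1]
wrist_force: [-0.6, 0.2, 0.1]
opening: -0.002
finger_force: 0.0
```

Emit:
move_arm(motion=[[[4.5,0,2.1,0,0,0],[4.5,0,2.1,0,0,0],[4.5,0,2.1,0,0,0],[4.5,0,2.1,0,0,0],[4.5,0,2.1,0,0,0],[4.5,0,2.1,0,0,0],[4.5,0,2.1,0,0,0],[4.5,0,2.1,0,0,0]]])

```text
time: 6.78
position: [0.6623, 0.0819, 0.0773]
orientation: [180.0, -25.0, 109.9]
wrist_force: [0.6, -3.8, 3.1]
opening: -0.003
finger_force: 1.7
```

```bash
python3 w.py w3
```

```text
holder_face [274. 167.] 0.59
carriage_back [271. 256.] 0.86
carriage_front [273. 170.] 0.69
syringe_flange [273.  31.] 0.87
syringe_thumb [275. 109.] 0.79
lever_bar [158. 174.] 0.76
[0.6435 0.1262 0.3384 0.1091 0.0682] 19.39064427079891
[[-0.2, -0.0], [1.0, -1.1], [-0.0, -0.6], [1.3, 0.9], [-0.6, -0.9], [-1.0, 1.2]]
holder_face [0.6435 0.1262 0.078 ]
carriage_back [0.6564 0.0895 0.08  ]
carriage_front [0.6438 0.1254 0.078 ]
syringe_flange [0.6209 0.1905 0.078 ]
syringe_thumb [0.6342 0.1528 0.078 ]
lever_bar [0.6203 0.0969 0.138 ]
7.1333 [0.6618 0.0819 0.0766] [-179.9444  -25.0313  109.9297] [ -9.6419  48.2938  66.0911  21.9528  79.4476 -36.2968]
```

View pics/w3.png

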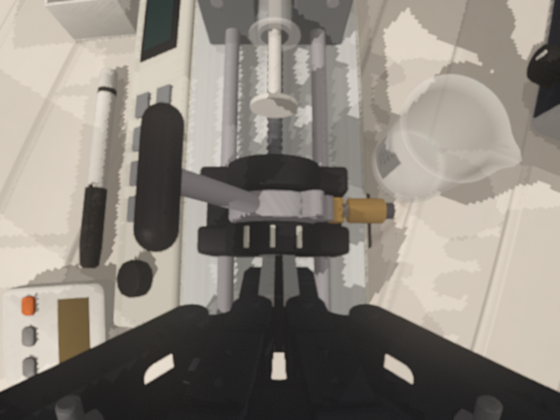

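The fingers press the carriage's rear face at (270,255). The thumb rest at (273,103) is about 30 mm ahead and the lever still leans to the front. I'll keep pushing.

Emit:
move_arm(motion=[[[4.5,0,2.1,0,0,0],[4.5,0,2.1,0,0,0],[4.5,0,2.1,0,0,0],[4.5,0,2.1,0,0,0],[4.5,0,2.1,0,0,0],[4.5,0,2.1,0,0,0],[4.5,0,2.1,0,0,0],[1.8,0,0.8,0,0,0]]])

```text
time: 7.8
position: [0.6492, 0.1172, 0.077]
orientation: [-180.0, -25.0, 110.0]
wrist_force: [0.7, -2.9, -2.0]
opening: 0.001
finger_force: 1.6
```

Emit:
move_arm(motion=[[[1.8,0,0.8,0,0,0],[0,0,0,0,0,0],[0,0,0,0,0,0]]])

```text
time: 8.05
position: [0.6488, 0.1186, 0.0774]
orientation: [180.0, -25.0, 110.0]
wrist_force: [-0.4, -0.3, 0.4]
opening: 0.0
finger_force: 0.1
```

Emit:
move_arm(motion=[[[1.4,0,0.6,0,0,0],[1.4,0,0.6,0,0,0],[0,0,0,0,0,0]]])

```text
time: 8.3
position: [0.648, 0.1209, 0.0774]
orientation: [180.0, -25.0, 109.9]
wrist_force: [0.5, -3.1, -0.1]
opening: 0.002
finger_force: 1.2
```

Emit:
move_arm(motion=[[[0.9,0,0.4,0,0,0],[0.9,0,0.4,0,0,0],[0,0,0,0,0,0]]])

```text
time: 8.55
position: [0.6477, 0.1218, 0.0774]
orientation: [180.0, -24.9, 109.9]
wrist_force: [1.4, -5.6, 1.2]
opening: 0.001
finger_force: 3.0
```

Emit:
move_arm(motion=[[[0.9,0,0.4,0,0,0],[0,0,0,0,0,0]]])

```text
time: 8.72
position: [0.6477, 0.122, 0.0774]
orientation: [179.9, -24.8, 109.9]
wrist_force: [0.8, -8.1, -0.1]
opening: -0.001
finger_force: 4.2
```

Emit:
move_arm(motion=[[[1.8,0,0.8,0,0,0],[1.8,0,0.8,0,0,0],[0,0,0,0,0,0]]])

```text
time: 8.97
position: [0.6475, 0.1226, 0.0774]
orientation: [179.9, -24.5, 109.9]
wrist_force: [4.1, -19.0, 1.7]
opening: -0.003
finger_force: 9.3
```

```bash
python3 w.py w4
```

```text
holder_face [272.  85.] 0.84
carriage_back [272. 256.] 0.73
carriage_front [276. 171.] 0.71
syringe_flange [275.  87.] 0.81
lever_bar [159. 179.] 0.85
[ 0.6159  0.2043  0.3418  0.069  -0.0012] 19.584483218278177
[[1.9, 0.0], [1.1, -0.4], [-1.0, -0.7], [-0.4, -0.0], [-0.7, 0.6]]
holder_face [0.6159 0.2043 0.078 ]
carriage_back [0.6424 0.1299 0.08  ]
carriage_front [0.6297 0.1657 0.078 ]
syringe_flange [0.6163 0.2032 0.078 ]
syringe_thumb [0.6297 0.1656 0.078 ]
lever_bar [0.6063 0.1372 0.138 ]
9.3167 [0.6475 0.1226 0.0774] [179.8667 -24.5416 109.852 ] [ -6.3582  46.4235  69.7669  22.6314  76.1877 -34.0578]
```

View pics/w4.png

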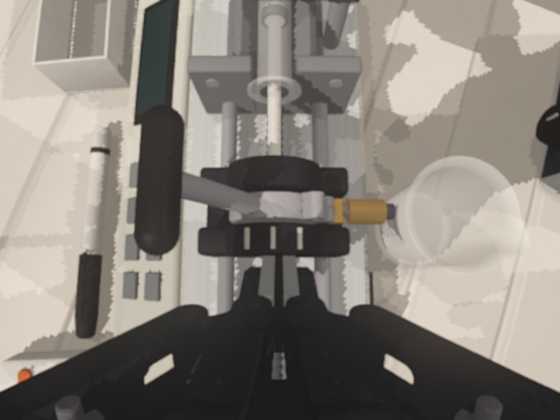

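The carriage is at its hard stop (19 N), with the flange against the holder plate at (272,87) and the lever still leaning to the front at (159,179). Next I'll back off, rise and turn upright.

Emit:
move_arm(motion=[[[-9.1,0,-4.2,0,0,0],[-9.1,0,-4.2,0,0,0],[-9.1,0,-4.2,0,0,0],[-9.1,0,-4.2,0,0,0],[14.4,0,-30.8,0,0,0],[14.4,0,-30.8,0,0,0],[14.4,0,-30.8,0,0,0],[14.4,0,-30.8,0,0,0]]])

```text
time: 9.98
position: [0.659, 0.0897, 0.2144]
orientation: [-180.0, -25.0, 109.9]
wrist_force: [1.6, -0.3, -0.1]
opening: -0.001
finger_force: 0.0
```

Emit:
move_arm(motion=[[[14.4,0,-30.8,0,0,0],[0,0,0,0,-0.109,0],[0,0,0,0,-0.109,0],[0,0,0,0,-0.109,0],[0,0,0,0,-0.109,0],[0,-26,0,0,0,0],[0,-26,0,0,0,0],[0,-26,0,0,0,0]]])

```text
time: 10.65
position: [0.5846, 0.064, 0.2468]
orientation: [-180.0, -0.0, 110.0]
wrist_force: [0.0, -0.4, 0.5]
opening: -0.001
finger_force: 0.0
```

Emit:
move_arm(motion=[[[30,0,0,0,0,0],[30,0,0,0,0,0],[0,0,0,0,0,0],[0,0,0,0,0,0]]])

```text
time: 10.98
position: [0.565, 0.1208, 0.2474]
orientation: [180.0, -0.0, 110.1]
wrist_force: [0.7, -0.5, 0.6]
opening: 0.0
finger_force: 0.0
```

Run:
```python
from h import *
s=robot.get_state();p=s["position"];a=np.radians(20)
print(s["time"],p,s["orientation"],"u",-p[0]*np.sin(a)+p[1]*np.cos(a),"e",p[0]*np.cos(a)+p[1]*np.sin(a))
o=[]
for c in("top","scene"):o+=look(c)[1]
for q in o:
  if q[1] in("lever_bar","carriage_back","syringe_flange"): print(q[1],q[2],q[3])
```

```text
10.9833 [0.56501904 0.12076379 0.24742414] [ 1.79994880e+02 -1.57243532e-02  1.10074728e+02] u -0.07976704957497703 e 0.5722478673825968
carriage_back [215.9, 192.6] 0.54
syringe_flange [194.7, 189.6] 0.59
lever_bar [211.2, 180.4] 0.63
```

Emit:
move_arm(motion=[[[0,0,29,0,0,0],[0,0,29,0,0,0],[0,0,29,0,0,0],[0,0,29,0,0,0],[0,0,0,0,0,0],[0,5,0,0,0,0],[0,5,0,0,0,0],[0,0,0,0,0,0]]])

```text
time: 12.35
position: [0.5773, 0.1236, 0.1335]
orientation: [179.7, 0.1, 109.9]
wrist_force: [0.2, -0.3, 0.5]
opening: -0.0
finger_force: 0.0
```

Emit:
move_arm(motion=[[[0,4,0,0,0,0],[0,4,0,0,0,0],[0,4,0,0,0,0],[0,4,0,0,0,0],[0,4,0,0,0,0],[0,4,0,0,0,0]]])

```text
time: 12.85
position: [0.5958, 0.1307, 0.132]
orientation: [-179.7, -0.0, 110.0]
wrist_force: [-11.7, -4.0, 11.8]
opening: 0.003
finger_force: 7.6
```

Emit:
move_arm(motion=[[[0,4,0,0,0,0],[0,4,0,0,0,0],[0,4,0,0,0,0],[0,4,0,0,0,0],[0,4,0,0,0,0],[0,4,0,0,0,0]]])

```text
time: 13.35
position: [0.6203, 0.1397, 0.1309]
orientation: [-180.0, -0.0, 109.9]
wrist_force: [-0.1, -0.8, 0.6]
opening: 0.002
finger_force: 0.3
```

Run:
```python
from h import *
s=robot.get_state();p=s["position"];a=np.radians(20)
print(s["time"],p,s["wrist_force"],"u",-p[0]*np.sin(a)+p[1]*np.cos(a),"e",p[0]*np.cos(a)+p[1]*np.sin(a))
cv2.imwrite("pics/w5.png",robot.snapshot("wrist"))
print(robot.spot_point("wrist","lever_bar")[:1],robot.spot_point("wrist","syringe_flange")[:1],robot.spot_point("wrist","holder_face")[:1])
```

```text
13.35 [0.62026437 0.13968676 0.13093201] [-0.09885388 -0.80269798  0.62408429] u -0.08088029515644207 e 0.6306335345308856
[{'location': [328.5, 289.1], 'confidence': 0.66}] [{'location': [313.8, 124.3], 'confidence': 0.65}] [{'location': [312.7, 122.5], 'confidence': 0.69}]
```

View pics/w5.png

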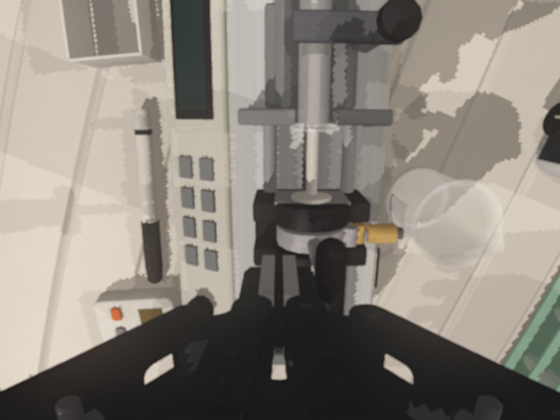

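The bar at (330,270) is now upright at the first click, and the flange is still home at (313,124). I'll keep pushing to the rear stop.

Emit:
move_arm(motion=[[[0,4,0,0,0,0],[0,4,0,0,0,0],[0,4,0,0,0,0],[0,4,0,0,0,0],[0,4,0,0,0,0]]])

```text
time: 13.97
position: [0.6395, 0.1466, 0.1312]
orientation: [179.9, 0.0, 109.9]
wrist_force: [-0.5, 0.3, -0.4]
opening: -0.0
finger_force: 0.0
```

Emit:
move_arm(motion=[[[0,3,0,0,0,0],[0,3,0,0,0,0],[0,3,0,0,0,0],[0,0,0,0,0,0]]])

```text
time: 14.3
position: [0.6478, 0.1496, 0.1311]
orientation: [180.0, 0.0, 109.9]
wrist_force: [0.1, -0.4, 0.3]
opening: -0.002
finger_force: 0.0
```

Emit:
move_arm(motion=[[[0,2,0,0,0,0],[0,2,0,0,0,0],[0,0,0,0,0,0]]])

```text
time: 14.55
position: [0.6501, 0.1505, 0.131]
orientation: [-179.9, -0.0, 109.9]
wrist_force: [-4.7, -1.9, 2.1]
opening: -0.003
finger_force: 2.6
```

Emit:
move_arm(motion=[[[0,2,0,0,0,0],[0,2,0,0,0,0],[0,0,0,0,0,0]]])

```text
time: 14.8
position: [0.651, 0.1509, 0.1307]
orientation: [-179.4, -0.0, 109.9]
wrist_force: [-16.2, -5.4, 7.3]
opening: -0.003
finger_force: 8.6
```

Emit:
move_arm(motion=[[[0,-10,0,0,0,0],[0,-10,0,0,0,0],[0,-10,0,0,0,0],[0,-10,0,0,0,0],[0,0,-30,0,0,0],[0,0,-30,0,0,0],[0,0,-30,0,0,0],[0,0,-30,0,0,0]]])

```text
time: 15.47
position: [0.617, 0.1385, 0.2528]
orientation: [180.0, -0.0, 109.9]
wrist_force: [0.2, 1.0, -0.3]
opening: -0.0
finger_force: 0.0
```

Emit:
move_arm(motion=[[[-30,0,0,0,0,0],[-30,0,0,0,0,0],[-30,0,0,0,0,0],[-30,0,0,0,0.109,0],[0,0,0,0,0.109,0],[0,0,0,0,0.109,0],[0,0,0,0,0.109,0],[0,0,0,0,0,0]]])

```text
time: 16.13
position: [0.6584, 0.0217, 0.2483]
orientation: [-179.8, -25.3, 109.5]
wrist_force: [0.7, -0.8, -1.3]
opening: 0.0
finger_force: 0.0
```

```bash
python3 w.py w6
```

```text
holder_face [304.  81.] 0.77
carriage_back [300. 157.] 0.84
carriage_front [300. 119.] 0.59
syringe_flange [301.  83.] 0.71
syringe_thumb [303. 121.] 0.73
[ 0.6179  0.2042  0.2916  0.07   -0.0019] 16.70533131169936
[[-0.7, -0.0], [0.2, 0.0], [0.7, -0.0], [1.1, 0.2], [-1.2, -0.2]]
holder_face [0.6179 0.2042 0.078 ]
carriage_back [0.6404 0.1294 0.08  ]
carriage_front [0.6294 0.1658 0.078 ]
syringe_flange [0.6185 0.2023 0.078 ]
syringe_thumb [0.63  0.164 0.078]
lever_bar [0.6046 0.1385 0.138 ]
16.4833 [0.6579 0.0272 0.2522] [179.906  -24.8606 110.1111] [-14.0185  40.5877  53.0738  20.7605 100.1427 -32.9138]
```

View pics/w6.png

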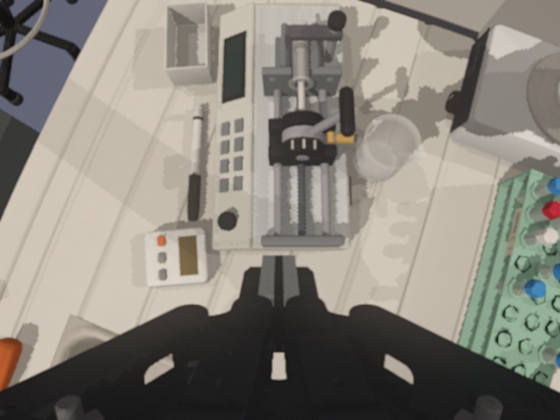

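The bar now leans to the rear at (347,110). The carriage fit gives 0.070, the flange is at the holder plate (302,82), and the other things have not moved. Handing in.

```bash
python3 -c "
from workcell import robot
print(robot.job_done())"
```

```text
the job is handed in; nothing more can be done
None
```

The job is handed in: the carriage pushed the syringe home against the holder plate, then the lever went past the first click to its rear stop; the last picture shows the pump ready and the other things on the bench unmoved.

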